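Tidy the row of books on the stall counter

TASK

Tidy the row of three books on the stall counter: push each book back until its spine touches the rack's rail, and push the yellow bookend along the counter until the books stand snug, with no gaps, between it and the rack's upright end. Only push with the fingers: lift or topple neither books nor bookend, and leave the mug, the tape roll and the cutter where they are.

Things in the scene. Friction and masses are not known exactly. Their poses are not given: they have to be found in the camera images.
- rack: dark wooden display rack fixed on the counter (z = 0). Origin on the counter in the plane of the rail's inner face; +x through the rail to the customers, +y along it to the bookend. Rail x 0 to 14 mm, y -144 to +240 mm, 45 mm high. Upright end board x -110 to 0 mm, 14 mm thick, 95 mm high, inner face at y = -130 mm. No floor: the books stand on the counter.
- book_red: red book standing on the counter, loose, 120 mm deep (its x), 30 mm thick (y), 105 mm tall, 0.2 to 0.4 kg. Origin: centre of underside; +x out of its spine, towards the rail; page edge facing the robot at x = -60 mm. Starts within 0.05 rad of square, spine 20 to 60 mm short of the rail, at least 6 mm from its neighbours; the books stand in any order.
- book_green: green book standing on the counter, loose, 120 mm deep (its x), 36 mm thick (y), 105 mm tall, 0.2 to 0.4 kg. Origin: centre of underside; +x out of its spine, towards the rail; page edge facing the robot at x = -60 mm. Starts within 0.05 rad of square, spine 20 to 60 mm short of the rail, at least 6 mm from its neighbours; the books stand in any order.
- book_blue: blue book standing on the counter, loose, 120 mm deep (its x), 42 mm thick (y), 105 mm tall, 0.2 to 0.4 kg. Origin: centre of underside; +x out of its spine, towards the rail; page edge facing the robot at x = -60 mm. Starts within 0.05 rad of square, spine 20 to 60 mm short of the rail, at least 6 mm from its neighbours; the books stand in any order.
- bookend: yellow steel bookend, loose, about 0.7 kg. Origin on the counter at the middle of its upright face towards the books. Plate: x -50 to +50 mm, y 0 to 10 mm, 98 mm tall. Foot 8 mm thick, y 10 to 80 mm, away from the books, ending in a lip 100 mm wide, 40 mm high, y 70 to 80 mm: push its outer face (y = 80 mm) in -y. A thin rib joins plate and foot.
- mug: white mug, 76 mm across, 88 mm high, handle at its +y; bystander, stands beyond the end board (rack -y side). Origin: centre of underside.
- tape: brown roll of parcel tape lying flat, 96 mm across, 40 mm high, open core; bystander, on the customers' side of the rail. Origin: centre of underside.
- cutter: closed blue box cutter lying flat, 140 mm long (its x), 26 mm wide, 23 mm high; bystander, past the bookend on the rack's +y side. Origin: centre of underside.
Things that resemble listed ones, but are neither listed nor needed, are in the scene too. Leave any black or pink look-alike of the book_red alone.

How it is judged:
By the outcome, as a careful person would: the job done as asked, in the order asked, and still so for the second after the job is handed in, with the robot touching nothing.
It also fails if it takes over 67 s, if anything falls off the work surface, if the arm or the gripper's body presses on something with over 40 N, if the wrist force passes 120 N, or if a joint passes its speed limit or range.

ROBOT

A 6-joint arm with a two-finger parallel gripper is mounted at the origin on the work surface. World frame = base frame: x ahead of the robot, y to its left, z up, the work surface at z = 0. Lengths are in m, angles in rad, forces in N, time in s.
With the tool pointing down it reaches from about 0.325 to 0.75 m from the base axis. Payload 7.6 kg.
Tool frame: the origin (TCP) lies midway between the tips of the shut fingers; the grasp point (between the pads) lies 19 mm behind it; z points along the fingers, y is the line along which they close (so a half turn about z gives the same grasp; the last joint's range is limited). The gripper opens to 85 mm and grips with 20 to 120 N. Pads are 22 mm wide; open, the fingers measure 114 mm over their backs; the gripper's body (76 mm by 85 mm) begins 54 mm behind the grasp point. The pads swing forward as they close: fully open they stand 13 mm farther back than shut.
Start: joints at [1.185, 0.052, 1.401, -0, 1.689, -0.07], TCP at [0.163, 0.499, 0.231] pointing down, gripper open.
Joint ranges: [-2.9, 2.9], [-0.91, 2.17], [0.12, 2.37], [-1.06, 4.2], [0.26, 2.73], [-2.93, 2.93]. Speed limits (rad/s): [2.57, 2.57, 3.01, 3.14, 3.14, 3.14].

INTERFACE

Orientations are given as a 3x3 rotation matrix whose columns are the frame's x, y, z axes.
In Python, from station import robot gives the robot as it stands.
- The arm moves only by the tool step_arm, never from a script. Its argument "steps" is a list of rows, each a list of 3 entries, a list of its own where there are three numbers: the shift along the tool's x, y, z in cm, then the turn, a rotation vector about the tool's x, y, z in degrees, then the closure, from -1 (fully open) to 1 (shut). In form: [[[tx, ty, tz], [rx, ry, rz], claw], ...]. A call has 1 to 12 rows; each row is the pose to reach, as a shift and turn from the pose commanded when the call began, along the tool's axes at that moment; what a row does not reach only later rows make up. A row lasts 1/12 s, in which the tool goes at most 41.7 mm and 7.16 degrees, less where a joint would pass 70% of its speed; a pose out of reach is approached as far as the arm can. A call with a gripper value outside its range is refused whole. The fingers move at their own pace and stop on an object; "force" is the grip in N (left out, the last holds). Time passes only in rows, so rows that repeat a pose let the fingers close. It gives the time, the measured TCP pose, the force, the opening and the grip force at its end, in the units of the state.
- robot.get_state(): the state, without advancing time (a new reading comes with each control period).
- robot.capture(name): name is "scene" or "top"; returns a dict with "pixels" (400x640x3 uint8, blue, green, red), "fx", "fy", "cx", "cy" (pixels), "pose" (4x4, takes a point from camera to world coordinates). Camera axes: x right, y down, z forward; pixel columns grow to the right and rows downward; lengths in m; the calibration is good to about 2 mm. A picture is of the moment at which its call begins. There is no depth.
- robot.finish_job(): hands the job in; it is judged then, once.
The state is a dict: "clock": time; "q": joint angles; "joint_vel": joint speeds; "joint_efforts": joint torques, N m; "tool_pos": TCP position; "orientation": TCP orientation; "ft_force": force on the tool from outside, world axes, zero at the start; "torque": the same for the moment, N m; "grip_width": finger opening in m; "grasp_force": force on a finger pad.
Only numpy, scipy, OpenCV 4.12 (cv2) and the standard library are available. Lean on these libraries where they do the work, as an engineer would, in place of code of your own. Each camera call takes 0.05 s, during which the arm holds its last target. There are 200 camera calls.

## Working session

There is one attempt and no reset: what is moved stays moved. The work goes in short steps, Python scripts to look and compute and a tool call to move; the robot and the scene stay as the last step left them, time stands still between calls to the robot, and variables do not carry over. Pictures are saved under pics/ and viewed, at most 10 in all, crops included, and the job is handed in when it is done.

Besides the shell and the picture viewer there is one more tool, called by a JSON object that holds its "method" and its "body", one argument or row to a line. step_arm: Moves the arm, as the interface text tells. Its arguments: {"type":"object","properties":{"steps":{"type":"array","items":{"type":"array"}},"force":{"type":"number"}},"required":["steps"]}

```bash
mkdir -p pics; python3 - <<'E'
from station import robot
import cv2,numpy as np
s=robot.get_state();print(s)
for n in("top","scene"):
    c=robot.capture(n);cv2.imwrite(f"pics/{n}0.png",c["pixels"]);print(n,c["fx"],c["fy"],c["cx"],c["cy"],np.round(c["pose"],4).tolist())
E
```

```text
{'clock': 0.0, 'q': array([ 1.18468711e+00,  5.28530743e-02,  1.40170193e+00,  4.82733476e-05,
        1.68858500e+00, -7.03240819e-02]), 'joint_vel': array([ 1.60624887e-03, -1.92149852e-03, -1.82976182e-04, -6.61518350e-04,
        9.37266330e-05, -4.92126793e-05]), 'joint_efforts': array([ 1.15585997e-03, -3.81666756e+01, -3.60186303e+01,  1.82973099e-05,
        6.15304773e-03,  1.70481783e-06]), 'tool_pos': array([0.16291447, 0.49878087, 0.23047539]), 'orientation': array([[-9.50554540e-01,  3.10557037e-01, -6.27119905e-04],
       [ 3.10557631e-01,  9.50553499e-01, -1.41537916e-03],
       [ 1.56555060e-04, -1.54015196e-03, -9.99998802e-01]]), 'ft_force': array([-0.93503827,  0.45517888, -0.71685605]), 'torque': array([ 0.02996063, -0.00116513,  0.04511906]), 'grasp_force': 0.0, 'grip_width': 0.08546441636260821}
top 381.54175103926514 381.54175103926514 318.5614716623266 202.61871193128226 [[0.0121, -0.9846, 0.1743, 0.4598], [-0.9995, -0.0069, 0.03, 0.0271], [-0.0284, -0.1746, -0.9842, 1.0193], [0.0, 0.0, 0.0, 1.0]]
scene 386.79775934161347 386.79775934161347 321.33162723945355 200.11636822066714 [[-0.2799, 0.6663, -0.6912, 1.1996], [0.96, 0.1903, -0.2053, 0.2195], [-0.0052, -0.721, -0.6929, 0.622], [0.0, 0.0, 0.0, 1.0]]
```

View pics/top0.png

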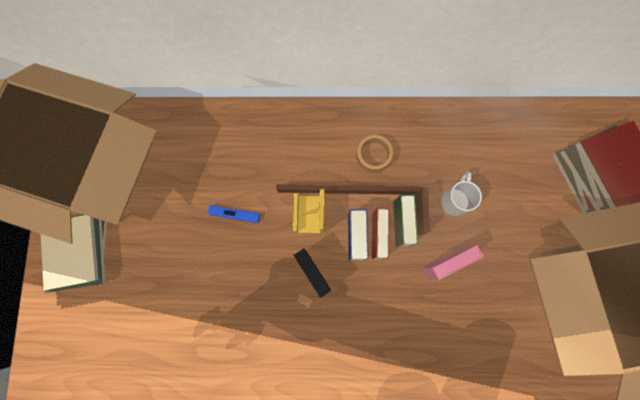

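View pics/scene0.png

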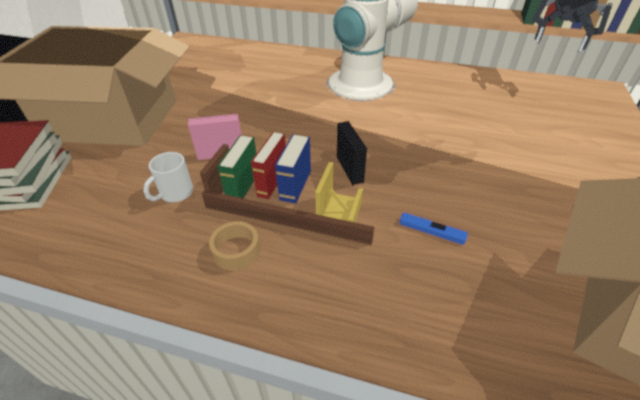

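The top view shows the order along the rail from the bookend (+y) to the end board: blue (358,235), red (381,233), green (405,220). The bookend is at (309,212) and the rail runs along row ~189. A black look-alike stands at (312,273) and a pink one at (454,262). Next I'll take an enlarged crop for measuring.

```bash
python3 - <<'E'
import cv2
a=cv2.imread("pics/top0.png")[170:305,268:468]
cv2.imwrite("pics/crop0.png",cv2.resize(a,None,fx=4,fy=4,interpolation=cv2.INTER_CUBIC))
E
cat > h.py <<'E'
import numpy as np,cv2
from station import robot
def ray(c,u,v,z):
    """pixel -> world point at height z"""
    P=np.asarray(c["pose"]);d=P[:3,:3]@[(u-c["cx"])/c["fx"],(v-c["cy"])/c["fy"],1];o=P[:3,3]
    return o+d*(z-o[2])/d[2]
def crop(c,name,u0,v0,u1,v1,k=4):
    cv2.imwrite(name,cv2.resize(c["pixels"][v0:v1,u0:u1],None,fx=k,fy=k,interpolation=cv2.INTER_CUBIC))
E
```

```text
(no output)
```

View pics/crop0.png

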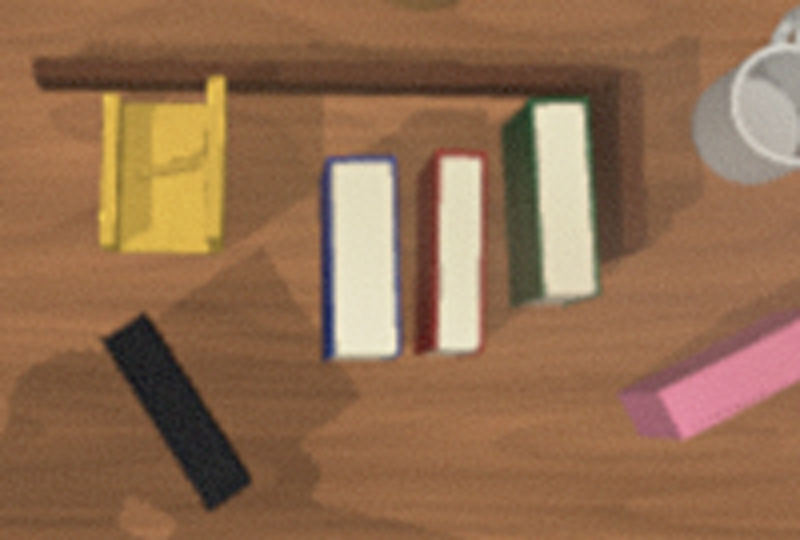

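```bash
python3 - <<'E'
from h import *
c=robot.capture("top")
D=dict(blue=(.105,[(328,157),(395,157),(401,355),(332,358)]),red=(.105,[(438,151),(486,151),(482,351),(437,352)]),
green=(.105,[(533,98),(588,98),(598,293),(542,300)]),rail=(.045,[(38,88),(530,97)]),board=(.095,[(608,100),(613,250),(645,250)]),
plate=(.098,[(208,77),(224,77),(222,250),(207,250)]),lip=(.04,[(104,95),(120,95),(118,250),(100,248)]),
black=(.105,[(105,338),(145,313),(250,483),(210,508)]),pink=(.105,[(660,388),(684,438),(800,385)]))
for k,(z,p) in D.items(): print(k,[np.round(1000*ray(c,268+u/4,170+v/4,z)[:2]).astype(int).tolist() for u,v in p])
E
```

```text
blue [[606, -21], [606, -62], [488, -64], [486, -23]]
red [[610, -88], [610, -117], [491, -112], [490, -85]]
green [[643, -146], [643, -179], [526, -181], [521, -148]]
rail [[660, 165], [656, -155]]
board [[644, -193], [552, -193], [552, -212]]
plate [[657, 52], [657, 42], [550, 42], [550, 51]]
lip [[656, 122], [657, 111], [555, 110], [556, 122]]
black [[496, 111], [511, 88], [413, 25], [398, 48]]
pink [[470, -215], [442, -228], [473, -296]]
```

The fit agrees with the given sizes: books about 41, 29 and 35 mm thick and 118–120 mm deep. The rail's inner face is at x≈0.657, the board's inner face at y≈-0.198, and the lip's outer face at y≈0.122. I'll move behind the blue book first.

{"method": "step_arm", "body": {
  "steps": [
    [[-44.6,-42.4,0],[0,0,-17.4],1],
    [[-44.6,-42.4,0],[0,0,-17.4],1],
    [[-44.6,-42.4,0],[0,0,-17.4],1],
    [[-44.6,-42.4,0],[0,0,-17.4],1],
    [[-44.6,-42.4,0],[0,0,-17.4],1],
    [[-44.6,-42.4,0],[0,0,-17.4],1],
    [[-44.6,-42.4,0],[0,0,-17.4],1],
    [[-44.6,-42.4,0],[0,0,-17.4],1],
    [[-44.6,-42.4,0],[0,0,-17.4],1],
    [[-44.6,-42.4,0],[0,0,-17.4],1],
    [[-44.6,-42.4,0],[0,0,-17.4],1],
    [[-44.6,-42.4,0],[0,0,-17.4],1]
  ],
  "force": 60
}}

```text
clock: 1.15
tool_pos: [0.3989, 0.0606, 0.2313]
orientation: [[-1.0, 0.012, 0.001], [0.012, 1.0, 0.0], [-0.001, 0.0, -1.0]]
ft_force: [0.5, 1.0, 0.2]
grip_width: -0.0001
grasp_force: 0.0
```

{"method": "step_arm", "body": {
  "steps": [
    [[-5.3,-10.4,0],[0,0,0],1],
    [[-5.3,-10.4,0],[0,0,0],1],
    [[-5.3,-10.4,0],[0,0,0],1],
    [[-5.3,-10.4,0],[0,0,0],1],
    [[-5.3,-10.4,17.5],[0,0,0],1],
    [[-5.3,-10.4,17.5],[0,0,0],1],
    [[-5.3,-10.4,17.5],[0,0,0],1],
    [[-5.3,-10.4,17.5],[0,0,0],1],
    [[-5.3,-10.4,17.5],[0,0,0],1],
    [[-5.3,-10.4,17.5],[0,0,0],1],
    [[-5.3,-10.4,17.5],[0,0,0],1]
  ]
}}

```text
clock: 2.07
tool_pos: [0.4512, -0.0418, 0.0581]
orientation: [[-1.0, 0.012, 0.002], [0.012, 1.0, -0.0], [-0.002, -0.0, -1.0]]
ft_force: [-0.2, -0.2, 0.2]
grip_width: 0.0003
grasp_force: 0.0
```

{"method": "step_arm", "body": {
  "steps": [
    [[-1,0,0],[0,0,0],1],
    [[-2,0,0],[0,0,0],1],
    [[-2.5,0,0],[0,0,0],1],
    [[-3,0,0],[0,0,0],1],
    [[-3.5,0,0],[0,0,0],1],
    [[-4,0,0],[0,0,0],1],
    [[-4.5,0,0],[0,0,0],1],
    [[-5,0,0],[0,0,0],1],
    [[-5.5,0,0],[0,0,0],1],
    [[-6,0,0],[0,0,0],1],
    [[-6.4,0,0],[0,0,0],1],
    [[-6.7,0,0],[0,0,0],1]
  ]
}}

```text
clock: 3.07
tool_pos: [0.5177, -0.0427, 0.0562]
orientation: [[-1.0, 0.012, -0.0], [0.012, 1.0, 0.0], [0.0, 0.0, -1.0]]
ft_force: [-2.8, 0.7, 0.8]
grip_width: 0.0005
grasp_force: 0.0
```

{"method": "step_arm", "body": {
  "steps": [
    [[-0.2,0,0],[0,0,0],1],
    [[-0.4,0,0],[0,0,0],1],
    [[-0.6,0,0],[0,0,0],1],
    [[-0.6,0,0],[0,0,0],1]
  ]
}}

```text
clock: 3.4
tool_pos: [0.5236, -0.0428, 0.0563]
orientation: [[-1.0, 0.012, 0.0], [0.012, 1.0, 0.0], [-0.0, 0.0, -1.0]]
ft_force: [-0.0, -0.4, 0.3]
grip_width: 0.0001
grasp_force: 0.0
```

{"method": "step_arm", "body": {
  "steps": [
    [[-0.2,0,0],[0,0,0],1],
    [[-0.3,0,0],[0,0,0],1],
    [[-0.4,0,0],[0,0,0],1]
  ]
}}

```text
clock: 3.65
tool_pos: [0.5273, -0.0428, 0.0563]
orientation: [[-1.0, 0.012, -0.0], [0.012, 1.0, 0.0], [0.0, 0.0, -1.0]]
ft_force: [-0.8, 0.1, 0.7]
grip_width: -0.0
grasp_force: 0.0
```

{"method": "step_arm", "body": {
  "steps": [
    [[-0.1,0,0],[0,0,0],1],
    [[-0.2,0,0],[0,0,0],1],
    [[-0.2,0,0],[0,0,0],1]
  ]
}}

```text
clock: 3.9
tool_pos: [0.5295, -0.0428, 0.0563]
orientation: [[-1.0, 0.012, 0.0], [0.012, 1.0, 0.0], [-0.0, 0.0, -1.0]]
ft_force: [-1.6, 0.2, -0.8]
grip_width: 0.0002
grasp_force: 0.0
```

{"method": "step_arm", "body": {
  "steps": [
    [[-0.1,0,0],[0,0,0],1],
    [[-0.2,0,0],[0,0,0],1],
    [[-0.3,0,0],[0,0,0],1]
  ]
}}

```text
clock: 4.15
tool_pos: [0.5324, -0.0429, 0.0563]
orientation: [[-1.0, 0.012, 0.0], [0.012, 1.0, 0.0], [-0.0, 0.0, -1.0]]
ft_force: [-1.8, 0.5, -0.4]
grip_width: -0.0003
grasp_force: 0.0
```

```bash
python3 - <<'E'
from h import *
c=robot.capture("scene");crop(c,"pics/s1.png",190,110,390,250)
E
```

```text
(no output)
```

View pics/s1.png

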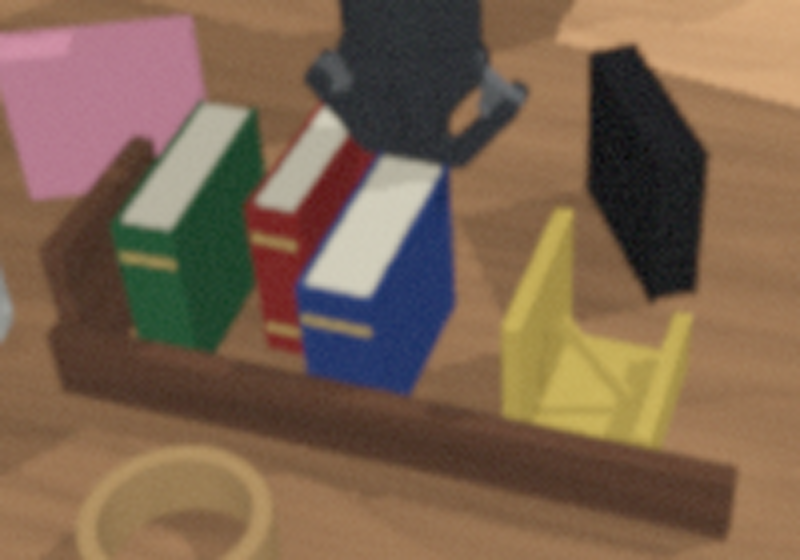

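The scene crop shows the blue spine's top edge at crop (300,285)–(370,296), close to the rail. I'll measure the remaining gap.

```bash
python3 - <<'E'
from h import *
c=robot.capture("scene");P=lambda u,v,z:np.round(1000*ray(c,190+u/4,110+v/4,z)[:2],1).tolist()
print("blue spine",P(301,285,.105),P(370,296,.105),"green",P(118,222,.105),P(172,231,.105),"red",P(249,201,.105),P(295,212,.105))
print("rail inner",P(310,376,.045),P(410,392,.045),P(210,350,.045),P(735,465,.045))
print("bookend plate far top corner",P(505,325,.098),P(572,211,.098),"board inner?",P(140,340,.045))
E
```

```text
blue spine [662.0, -58.8] [660.3, -22.1] green [641.2, -172.2] [640.3, -141.1] red [605.4, -112.2] [607.4, -84.6]
rail inner [667.0, -58.5] [663.7, -3.2] [663.1, -118.3] [667.8, 171.1]
bookend plate far top corner [655.0, 47.3] [557.4, 55.9] board inner? [666.3, -158.5]
```

{"method": "step_arm", "body": {
  "steps": [
    [[-0.1,0,0],[0,0,0],1],
    [[-0.2,0,0],[0,0,0],1],
    [[-0.3,0,0],[0,0,0],1]
  ]
}}

```text
clock: 4.5
tool_pos: [0.5329, -0.043, 0.0559]
orientation: [[-1.0, 0.012, -0.007], [0.012, 1.0, 0.0], [0.007, 0.0, -1.0]]
ft_force: [-21.3, -0.2, 8.6]
grip_width: 0.0005
grasp_force: 0.0
```

Contact with the rail comes at TCP x≈0.533, where the force rises to 21 N. Next is red.

{"method": "step_arm", "body": {
  "steps": [
    [[3,0,0],[0,0,0],1],
    [[6,0,0],[0,0,0],1],
    [[7.8,0,0],[0,0,0],1],
    [[7.8,0,0],[0,0,0],1],
    [[7.8,-3,0],[0,0,0],1],
    [[7.8,-5.6,0],[0,0,0],1],
    [[7.8,-5.6,0],[0,0,0],1],
    [[6.5,-5.6,0],[0,0,0],1],
    [[6,-5.6,0],[0,0,0],1],
    [[5.5,-5.6,0],[0,0,0],1],
    [[5,-5.6,0],[0,0,0],1],
    [[4.5,-5.6,0],[0,0,0],1]
  ]
}}

```text
clock: 5.5
tool_pos: [0.4899, -0.098, 0.0562]
orientation: [[-1.0, 0.011, -0.001], [0.011, 1.0, 0.0], [0.001, 0.0, -1.0]]
ft_force: [-1.6, -0.6, 0.9]
grip_width: 0.0002
grasp_force: 0.0
```

{"method": "step_arm", "body": {
  "steps": [
    [[-0.5,0,0],[0,0,0],1],
    [[-1,0,0],[0,0,0],1],
    [[-1.5,0,0],[0,0,0],1],
    [[-2,0,0],[0,0,0],1],
    [[-2.5,0,0],[0,0,0],1],
    [[-3,0,0],[0,0,0],1],
    [[-3.4,0,0],[0,0,0],1],
    [[-3.6,0,0],[0,0,0],1],
    [[-3.8,0,0],[0,0,0],1]
  ]
}}

```text
clock: 6.25
tool_pos: [0.5278, -0.0988, 0.0562]
orientation: [[-1.0, 0.012, -0.0], [0.012, 1.0, 0.0], [0.0, 0.0, -1.0]]
ft_force: [-1.6, -0.1, 1.5]
grip_width: -0.0001
grasp_force: 0.0
```

{"method": "step_arm", "body": {
  "steps": [
    [[-0.2,0,0],[0,0,0],1],
    [[-0.3,0,0],[0,0,0],1],
    [[-0.5,0,0],[0,0,0],1],
    [[-0.6,0,0],[0,0,0],1],
    [[-0.7,0,0],[0,0,0],1]
  ]
}}

```text
clock: 6.67
tool_pos: [0.5325, -0.0991, 0.0561]
orientation: [[-1.0, 0.012, -0.006], [0.012, 1.0, 0.0], [0.006, 0.0, -1.0]]
ft_force: [-17.3, -0.5, 7.9]
grip_width: -0.0001
grasp_force: 0.0
```

{"method": "step_arm", "body": {
  "steps": [
    [[2,0,0],[0,0,0],1],
    [[4,0,0],[0,0,0],1],
    [[4,0,0],[0,0,0],1],
    [[4,-3,0],[0,0,0],1],
    [[4,-6.6,0],[0,0,0],1],
    [[4,-6.6,0],[0,0,0],1],
    [[3,-6.6,0],[0,0,0],1],
    [[2.5,-6.6,0],[0,0,0],1],
    [[2,-6.6,0],[0,0,0],1],
    [[1.5,-6.6,0],[0,0,0],1],
    [[1,-6.6,0],[0,0,0],1],
    [[0.7,-6.6,0],[0,0,0],1]
  ]
}}

```text
clock: 7.67
tool_pos: [0.5274, -0.1645, 0.0563]
orientation: [[-1.0, 0.011, -0.0], [0.011, 1.0, 0.0], [0.0, 0.0, -1.0]]
ft_force: [-0.8, 0.8, -0.8]
grip_width: 0.0004
grasp_force: 0.0
```

{"method": "step_arm", "body": {
  "steps": [
    [[-0.2,0,0],[0,0,0],1],
    [[-0.4,0,0],[0,0,0],1],
    [[-0.6,0,0],[0,0,0],1],
    [[-0.7,0,0],[0,0,0],1]
  ]
}}

```text
clock: 8.0
tool_pos: [0.5321, -0.1645, 0.056]
orientation: [[-1.0, 0.012, -0.005], [0.012, 1.0, 0.001], [0.005, 0.001, -1.0]]
ft_force: [-17.7, 2.8, 8.5]
grip_width: -0.0005
grasp_force: 0.0
```

All three books touch the rail. Next I'll retreat upward and go to the outer side of the bookend's lip.

{"method": "step_arm", "body": {
  "steps": [
    [[4,0,0],[0,0,0],1],
    [[4,0,0],[0,0,0],1],
    [[4,0,-4],[0,0,0],1],
    [[4,0,-8],[0,0,0],1],
    [[4,0,-12],[0,0,0],1],
    [[4,0,-15],[0,0,0],1],
    [[4,4,-15],[0,0,0],1],
    [[4,8,-15],[0,0,0],1],
    [[2,12,-15],[0,0,0],1],
    [[0,16,-15],[0,0,0],1],
    [[-2,20,-15],[0,0,0],1],
    [[-4,24,-15],[0,0,0],1]
  ]
}}

```text
clock: 9.0
tool_pos: [0.5718, 0.0658, 0.2068]
orientation: [[-1.0, 0.012, 0.002], [0.012, 1.0, 0.0], [-0.002, 0.0, -1.0]]
ft_force: [1.4, -0.2, -0.0]
grip_width: 0.0001
grasp_force: 0.0
```

```bash
python3 - <<'E'
from h import *
s=robot.get_state();print(s["tool_pos"])
E
```

```text
[0.57182086 0.06580191 0.20682768]
```

{"method": "step_arm", "body": {
  "steps": [
    [[-1.5,4,0],[0,0,0],1],
    [[-3,8,0],[0,0,0],1],
    [[-3,9.3,0],[0,0,0],1],
    [[-3,9.3,0],[0,0,0],1],
    [[-3,9.3,4],[0,0,0],1],
    [[-3,9.3,8],[0,0,0],1],
    [[-3,9.3,12],[0,0,0],1],
    [[-3,9.3,15],[0,0,0],1],
    [[-3,9.3,17],[0,0,0],1],
    [[-3,9.3,18.5],[0,0,0],1],
    [[-3,9.3,18.5],[0,0,0],1],
    [[-3,9.3,18.5],[0,0,0],1]
  ]
}}

```text
clock: 10.0
tool_pos: [0.602, 0.1553, 0.0213]
orientation: [[-1.0, 0.013, -0.001], [0.013, 1.0, -0.0], [0.001, -0.0, -1.0]]
ft_force: [0.4, -0.2, 0.3]
grip_width: 0.0002
grasp_force: 0.0
```

```bash
python3 - <<'E'
from h import *
c=robot.capture("top");crop(c,"pics/t2.png",240,160,440,300)
E
```

```text
(no output)
```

View pics/t2.png

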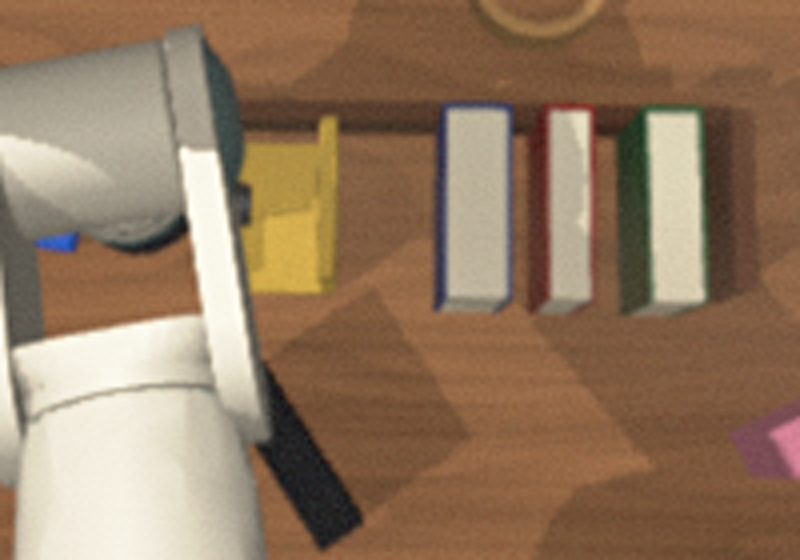

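The books stand square against the rail with their spines in line; only the gaps along y remain. Now I'll push the bookend.

{"method": "step_arm", "body": {
  "steps": [
    [[0,-0.7,0],[0,0,0],1],
    [[0,-1.2,0],[0,0,0],1],
    [[0,-1.7,0],[0,0,0],1],
    [[0,-2.2,0],[0,0,0],1],
    [[0,-2.7,0],[0,0,0],1],
    [[0,-3.2,0],[0,0,0],1],
    [[0,-3.7,0],[0,0,0],1],
    [[0,-4.2,0],[0,0,0],1],
    [[0,-4.7,0],[0,0,0],1],
    [[0,-5.2,0],[0,0,0],1],
    [[0,-5.7,0],[0,0,0],1],
    [[0,-6.2,0],[0,0,0],1]
  ]
}}

```text
clock: 11.05
tool_pos: [0.6021, 0.0951, 0.0225]
orientation: [[-1.0, 0.011, 0.002], [0.011, 1.0, 0.002], [-0.002, 0.002, -1.0]]
ft_force: [-0.2, 5.5, 2.1]
grip_width: 0.0001
grasp_force: 3.0
```

{"method": "step_arm", "body": {
  "steps": [
    [[0,-0.4,0],[0,0,0],1],
    [[0,-0.8,0],[0,0,0],1],
    [[0,-1.2,0],[0,0,0],1],
    [[0,-1.6,0],[0,0,0],1],
    [[0,-2,0],[0,0,0],1],
    [[0,-2.4,0],[0,0,0],1],
    [[0,-2.8,0],[0,0,0],1],
    [[0,-3.2,0],[0,0,0],1],
    [[0,-3.6,0],[0,0,0],1],
    [[0,-4,0],[0,0,0],1]
  ]
}}

```text
clock: 11.88
tool_pos: [0.6016, 0.0556, 0.0225]
orientation: [[-1.0, 0.011, 0.002], [0.011, 1.0, 0.003], [-0.002, 0.003, -1.0]]
ft_force: [-0.2, 7.9, 3.9]
grip_width: 0.0001
grasp_force: 4.0
```

```bash
python3 - <<'E'
from h import *
c=robot.capture("top");crop(c,"pics/t3.png",240,160,440,300)
E
```

```text
(no output)
```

View pics/t3.png

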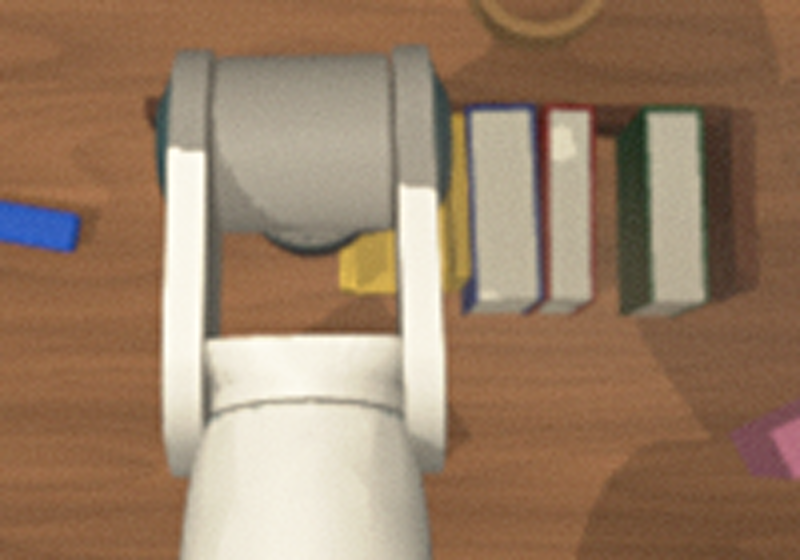

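The bookend, blue and red are closing up square, with the gap to green still at crop u≈605. I'll continue pushing.

{"method": "step_arm", "body": {
  "steps": [
    [[0,-0.4,0],[0,0,0],1],
    [[0,-0.8,0],[0,0,0],1],
    [[0,-1.2,0],[0,0,0],1],
    [[0,-1.6,0],[0,0,0],1],
    [[0,-2,0],[0,0,0],1],
    [[0,-2.4,0],[0,0,0],1],
    [[0,-2.8,0],[0,0,0],1],
    [[0,-3.2,0],[0,0,0],1],
    [[0,-3.5,0],[0,0,0],1]
  ]
}}

```text
clock: 12.68
tool_pos: [0.6013, 0.0209, 0.0225]
orientation: [[-1.0, 0.011, 0.002], [0.011, 1.0, 0.003], [-0.002, 0.003, -1.0]]
ft_force: [0.1, 10.2, 3.5]
grip_width: 0.0001
grasp_force: 4.9
```

{"method": "step_arm", "body": {
  "steps": [
    [[0,-0.2,0],[0,0,0],1],
    [[0,-0.4,0],[0,0,0],1],
    [[0,-0.6,0],[0,0,0],1]
  ]
}}

```text
clock: 12.93
tool_pos: [0.6011, 0.0155, 0.0225]
orientation: [[-1.0, 0.011, 0.002], [0.011, 1.0, 0.004], [-0.002, 0.004, -1.0]]
ft_force: [-0.4, 10.7, 3.0]
grip_width: -0.0002
grasp_force: 5.6
```

{"method": "step_arm", "body": {
  "steps": [
    [[0,-0.2,0],[0,0,0],1],
    [[0,-0.4,0],[0,0,0],1],
    [[0,-0.6,0],[0,0,0],1]
  ]
}}

```text
clock: 13.18
tool_pos: [0.6011, 0.0095, 0.0225]
orientation: [[-1.0, 0.011, 0.002], [0.011, 1.0, 0.004], [-0.002, 0.004, -1.0]]
ft_force: [-0.4, 9.9, 3.4]
grip_width: -0.0001
grasp_force: 5.6
```

{"method": "step_arm", "body": {
  "steps": [
    [[0,-0.1,0],[0,0,0],1],
    [[0,-0.2,0],[0,0,0],1],
    [[0,-0.3,0],[0,0,0],1]
  ]
}}

```text
clock: 13.43
tool_pos: [0.601, 0.0066, 0.0225]
orientation: [[-1.0, 0.011, 0.002], [0.011, 1.0, 0.004], [-0.002, 0.004, -1.0]]
ft_force: [0.2, 11.9, 3.5]
grip_width: 0.0
grasp_force: 5.6
```

{"method": "step_arm", "body": {
  "steps": [
    [[0,-0.1,0],[0,0,0],1],
    [[0,-0.2,0],[0,0,0],1],
    [[0,-0.3,0],[0,0,0],1]
  ]
}}

```text
clock: 13.68
tool_pos: [0.601, 0.0042, 0.0226]
orientation: [[-1.0, 0.011, 0.002], [0.011, 1.0, 0.006], [-0.002, 0.006, -1.0]]
ft_force: [0.2, 17.0, 5.3]
grip_width: -0.0001
grasp_force: 8.5
```

Force is rising, so the row is reaching the board. I'll press slightly more, then back off.

{"method": "step_arm", "body": {
  "steps": [
    [[0,-0.1,0],[0,0,0],1],
    [[0,-0.2,0],[0,0,0],1],
    [[0,-0.2,0],[0,0,0],1]
  ]
}}

```text
clock: 13.93
tool_pos: [0.601, 0.0041, 0.0226]
orientation: [[-1.0, 0.01, 0.002], [0.01, 1.0, 0.008], [-0.002, 0.008, -1.0]]
ft_force: [1.0, 20.8, 4.2]
grip_width: -0.0001
grasp_force: 10.6
```

{"method": "step_arm", "body": {
  "steps": [
    [[0,0.5,0],[0,0,0],1],
    [[0,2,0],[0,0,0],1],
    [[0,4,0],[0,0,0],1],
    [[0,4,0],[0,0,0],1],
    [[0,4,-4],[0,0,0],1],
    [[0,4,-8],[0,0,0],1],
    [[0,4,-12],[0,0,0],1],
    [[0,4,-16],[0,0,0],1],
    [[0,8,-18],[0,0,0],1],
    [[0,12,-18],[0,0,0],1],
    [[0,16,-18],[0,0,0],1],
    [[0,20,-18],[0,0,0],1]
  ]
}}

```text
clock: 14.93
tool_pos: [0.603, 0.2001, 0.2024]
orientation: [[-1.0, 0.013, 0.002], [0.013, 1.0, 0.0], [-0.002, 0.0, -1.0]]
ft_force: [0.4, 0.2, 0.3]
grip_width: -0.0004
grasp_force: 0.0
```

```bash
python3 - <<'E'
from h import *
a,b=[robot.capture(n)["pixels"] for n in("top","scene")]
f=lambda i:cv2.resize(i,None,fx=4,fy=4,interpolation=cv2.INTER_CUBIC)
cv2.imwrite("pics/f4.png",np.vstack([f(a[170:245,300:460]),f(b[120:195+0,190:350])]))
E
```

```text
(no output)
```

View pics/f4.png

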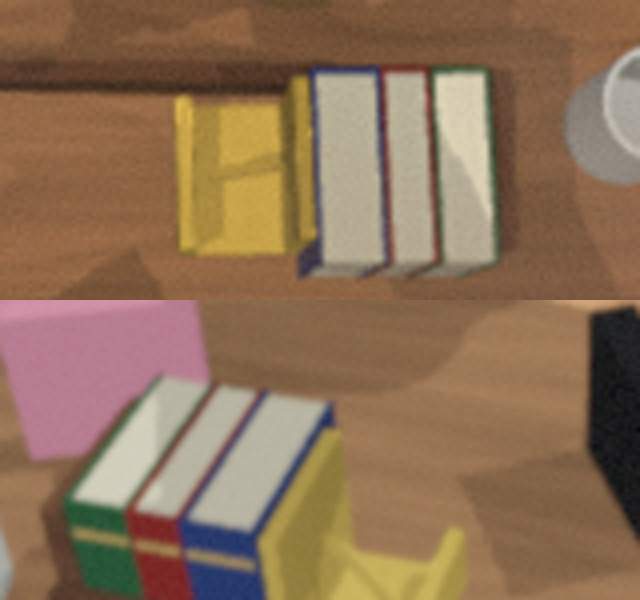

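The row is snug in both views. I'll check the yaw and the spine positions numerically.

```bash
python3 - <<'E'
from h import *
c=robot.capture("top");P=lambda u,v,z:np.round(1000*ray(c,300+u/4,170+v/4,z)[:2],1).tolist()
print("blue/red line",P(380,69,.105),P(388,262,.105),"green right",P(489,69,.105),P(498,262,.105),"blue left",P(312,70,.105),P(322,262,.105))
print("plate",P(293,78,.098),P(303,250,.098),"lip",P(178,97,.04),P(182,252,.04))
E
```

```text
blue/red line [661.1, -130.9] [543.5, -133.0] green right [661.5, -196.9] [544.1, -198.1] blue left [660.2, -89.6] [543.1, -93.8]
plate [656.7, -78.8] [550.8, -83.5] lip [655.9, -10.5] [554.6, -13.1]
```

The yaw reading is within measurement noise. I'll nudge each page edge lightly to confirm spine contact.

{"method": "step_arm", "body": {
  "steps": [
    [[2.5,-4,0],[0,0,0],1],
    [[5,-8,0],[0,0,0],1],
    [[7.5,-12,0],[0,0,0],1],
    [[9.5,-15.5,0],[0,0,0],1],
    [[9.5,-19.5,0],[0,0,0],1],
    [[9.5,-23.5,0],[0,0,0],1],
    [[9.5,-27.5,0],[0,0,0],1],
    [[9.5,-31.4,0],[0,0,0],1],
    [[9.5,-31.4,0],[0,0,0],1],
    [[9.5,-31.4,4],[0,0,0],1],
    [[9.5,-31.4,8],[0,0,0],1],
    [[9.5,-31.4,11],[0,0,0],1]
  ]
}}

```text
clock: 16.08
tool_pos: [0.5024, -0.1151, 0.0887]
orientation: [[-1.0, 0.015, -0.002], [0.015, 1.0, -0.0], [0.002, -0.0, -1.0]]
ft_force: [-0.3, 0.3, -0.1]
grip_width: 0.0002
grasp_force: 0.0
```

```bash
python3 - <<'E'
from h import *
print(robot.get_state()["tool_pos"])
E
```

```text
[ 0.50241853 -0.11506335  0.08874926]
```

{"method": "step_arm", "body": {
  "steps": [
    [[0,0,2.8],[0,0,0],1],
    [[0,0,2.8],[0,0,0],1],
    [[-1,0,2.8],[0,0,0],1],
    [[-2,0,2.8],[0,0,0],1],
    [[-2.4,0,2.8],[0,0,0],1],
    [[-2.6,0,2.8],[0,0,0],1],
    [[-2.8,0,2.8],[0,0,0],1],
    [[-2.8,0,2.8],[0,0,0],1]
  ]
}}

```text
clock: 16.75
tool_pos: [0.5318, -0.1141, 0.0639]
orientation: [[-1.0, 0.012, -0.0], [0.012, 1.0, -0.0], [0.0, -0.0, -1.0]]
ft_force: [-1.5, -0.2, 0.3]
grip_width: -0.0002
grasp_force: 0.0
```

{"method": "step_arm", "body": {
  "steps": [
    [[-0.2,0,0],[0,0,0],1],
    [[-0.4,0,0],[0,0,0],1],
    [[-0.4,0,0],[0,0,0],1]
  ]
}}

```text
clock: 17.0
tool_pos: [0.5334, -0.1139, 0.0636]
orientation: [[-1.0, 0.012, -0.007], [0.012, 1.0, 0.001], [0.007, 0.0, -1.0]]
ft_force: [-18.3, 1.0, 11.5]
grip_width: -0.0001
grasp_force: 0.0
```

{"method": "step_arm", "body": {
  "steps": [
    [[1.5,0,0],[0,0,0],1],
    [[1.5,0,0],[0,0,0],1],
    [[1.5,-3.5,0],[0,0,0],1],
    [[1.5,-3.5,0],[0,0,0],1],
    [[0.8,-3.5,0],[0,0,0],1],
    [[0.4,-3.5,0],[0,0,0],1],
    [[0.2,-3.5,0],[0,0,0],1],
    [[0,-3.5,0],[0,0,0],1],
    [[0,-3.5,0],[0,0,0],1]
  ]
}}

```text
clock: 17.75
tool_pos: [0.5332, -0.1483, 0.0635]
orientation: [[-1.0, 0.011, -0.008], [0.011, 1.0, 0.001], [0.008, 0.0, -1.0]]
ft_force: [-20.2, 0.3, 12.8]
grip_width: -0.0002
grasp_force: 0.0
```

{"method": "step_arm", "body": {
  "steps": [
    [[1.5,0,0],[0,0,0],1],
    [[1.5,0,0],[0,0,0],1],
    [[1.5,-3.4,0],[0,0,0],1],
    [[1.5,-3.4,0],[0,0,0],1],
    [[0.8,-3.4,0],[0,0,0],1],
    [[0.4,-3.4,0],[0,0,0],1],
    [[0.2,-3.4,0],[0,0,0],1],
    [[0,-3.4,0],[0,0,0],1],
    [[0,-3.4,0],[0,0,0],1]
  ]
}}

```text
clock: 18.5
tool_pos: [0.5329, -0.1823, 0.0635]
orientation: [[-1.0, 0.011, -0.008], [0.011, 1.0, 0.001], [0.008, 0.0, -1.0]]
ft_force: [-22.7, 0.6, 13.1]
grip_width: 0.0003
grasp_force: 0.0
```

{"method": "step_arm", "body": {
  "steps": [
    [[3,0,0],[0,0,0],1],
    [[3,0,0],[0,0,0],1],
    [[3,0,-4],[0,0,0],1],
    [[3,0,-8],[0,0,0],1],
    [[3,0,-12],[0,0,0],1],
    [[3,0,-15],[0,0,0],1],
    [[3,4,-15],[0,0,0],1],
    [[2,8,-15],[0,0,0],1],
    [[0,12,-15],[0,0,0],1],
    [[-2,15.5,-15],[0,0,0],1],
    [[-4,19,-15],[0,0,0],1],
    [[-6,22.5,-15],[0,0,0],1]
  ]
}}

```text
clock: 19.5
tool_pos: [0.5989, 0.0448, 0.2136]
orientation: [[-1.0, 0.011, 0.001], [0.011, 1.0, 0.0], [-0.001, 0.0, -1.0]]
ft_force: [1.1, -1.3, 0.3]
grip_width: -0.0002
grasp_force: 0.0
```

```bash
python3 - <<'E'
from h import *
print(robot.get_state()["tool_pos"])
E
```

```text
[0.59891877 0.04477629 0.21362109]
```

One last gentle press on the lip will confirm the row is still snug.

{"method": "step_arm", "body": {
  "steps": [
    [[0,0,4],[0,0,0],1],
    [[0,0,8],[0,0,0],1],
    [[0,0,12],[0,0,0],1],
    [[0,0,16],[0,0,0],1],
    [[0,0,19],[0,0,0],1],
    [[0,0,19],[0,0,0],1],
    [[0,-1.5,19],[0,0,0],1],
    [[0,-3,19],[0,0,0],1],
    [[0,-3.7,19],[0,0,0],1],
    [[0,-4.1,19],[0,0,0],1],
    [[0,-4.4,19],[0,0,0],1],
    [[0,-4.4,19],[0,0,0],1]
  ]
}}

```text
clock: 20.5
tool_pos: [0.5989, 0.0037, 0.0257]
orientation: [[-1.0, 0.009, 0.004], [0.009, 1.0, 0.011], [-0.004, 0.011, -1.0]]
ft_force: [0.3, 22.7, 1.1]
grip_width: -0.0002
grasp_force: 11.5
```

{"method": "step_arm", "body": {
  "steps": [
    [[0,-0.2,0],[0,0,0],1],
    [[0,-0.4,0],[0,0,0],1],
    [[0,-0.4,0],[0,0,0],1]
  ]
}}

```text
clock: 20.75
tool_pos: [0.599, 0.0034, 0.0258]
orientation: [[-1.0, 0.007, 0.004], [0.007, 1.0, 0.016], [-0.004, 0.016, -1.0]]
ft_force: [1.5, 35.8, 0.9]
grip_width: 0.0003
grasp_force: 18.3
```

Still solid at y≈0.004, so I'll retreat, check and hand in.

{"method": "step_arm", "body": {
  "steps": [
    [[0,0.4,0],[0,0,0],1],
    [[0,1,0],[0,0,0],1],
    [[0,3,0],[0,0,0],1],
    [[0,5,0],[0,0,0],1],
    [[0,5,-4],[0,0,0],1],
    [[0,5,-8],[0,0,0],1],
    [[0,5,-12],[0,0,0],1],
    [[0,5,-16],[0,0,0],1],
    [[0,9,-18],[0,0,0],1],
    [[0,13,-18],[0,0,0],1],
    [[0,17,-18],[0,0,0],1],
    [[0,17,-18],[0,0,0],1]
  ]
}}

```text
clock: 21.75
tool_pos: [0.5988, 0.1705, 0.2057]
orientation: [[-1.0, 0.006, 0.003], [0.006, 1.0, 0.003], [-0.003, 0.003, -1.0]]
ft_force: [-0.1, -0.0, -1.1]
grip_width: -0.0001
grasp_force: 0.0
```

```bash
python3 - <<'E'
from h import *
a,b=[robot.capture(n)["pixels"] for n in("top","scene")]
f=lambda i:cv2.resize(i,None,fx=4,fy=4,interpolation=cv2.INTER_CUBIC)
cv2.imwrite("pics/f5.png",np.vstack([f(a[170:245,300:500]),f(b[130:205,160:360])]))
E
```

```text
(no output)
```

View pics/f5.png

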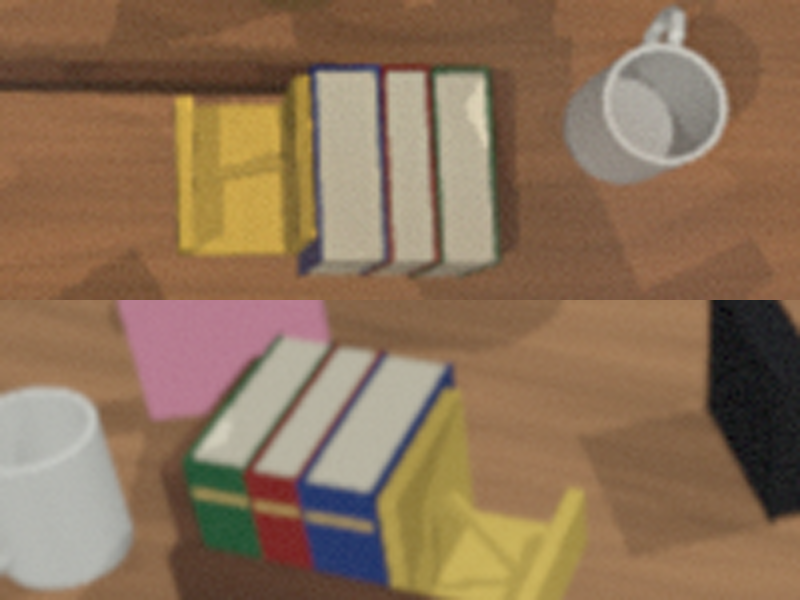

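The books are flush with no gaps, their spines lie along the rail, and the mug and look-alikes have not moved.

```bash
python3 -c "
from station import robot
print(robot.finish_job())"
```

```text
the job is handed in; nothing more can be done
None
```

The job is handed in at about 22 s: all three books are against the rail and snug between the bookend and the end board, and the arm touched nothing but the books and the bookend.

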